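# Set the label printer's roll guides with the edge thumbwheel and load the wide roll

### The arm

A 6-joint arm with a two-finger parallel gripper is mounted at the origin on the work surface. World frame = base frame: x ahead of the robot, y to its left, z up, the work surface at z = 0. Lengths are in m, angles in rad, forces in N, time in s.
With the tool pointing down it reaches from about 0.325 to 0.775 m from the base axis. Payload 9.3 kg.
Tool frame: the origin (TCP) lies midway between the tips of the shut fingers; the grasp point (between the pads) lies 19 mm behind it; z points along the fingers, y is the line along which they close (so a half turn about z gives the same grasp; the last joint's range is limited). The gripper opens to 85 mm and grips with 20 to 120 N. Pads are 22 mm wide; open, the fingers measure 114 mm over their backs; the gripper's body (76 mm by 85 mm) begins 54 mm behind the grasp point. The pads swing forward as they close: fully open they stand 13 mm farther back than shut.
Start: joints at [-1.423, 0.259, 0.021, 1.334, 0, 1.418], TCP at [0.163, -0.525, 0.231] pointing down, gripper open.
Joint ranges: [-3.04, 3.04], [-0.91, 1.82], [-1.04, 1.36], [-1.92, 1.95], [-1.52, 1.45], [-3.14, 3.14]. Speed limits (rad/s): [2.22, 2.22, 2.79, 3.14, 3.14, 3.14].

### API

Orientations are given as [roll, pitch, yaw] about the fixed x, y, z axes, in that order (R = Rz(yaw) Ry(pitch) Rx(roll)).
In Python, from workcell import env, effector, read_camera, job_done, regions_of gives the robot as it stands. Calls block until the motion is done:
- env.reach(position, orientation): joint-space move of the TCP to a pose.
- env.move_l(position, rate=0.15, orientation=None, contact_N=None): straight line of the TCP; orientation=None keeps the orientation; rate is the mean speed in m/s. With contact_N (N) it stops when the force on the tool has changed by that much, and returns True; else False.
- env.goto_joints(angles): joint-space move.
- effector.grip(opening, effort=None): opening from 0.0 (shut) to 1.0 (fully open); effort is the grip in N (None keeps the last); returns when the fingers have stopped.
- env.sleep(seconds).
- env.inverse_kinematics(position, orientation): joint angles nearest the present ones, or None.
- env.observe(): the state.
- read_camera(name): name is "scene" or "top" or "wrist"; returns a dict with "pixels" (384x512x3 uint8, red, green, blue), "fx", "fy", "cx", "cy" (pixels), "world_to_cam" (4x4, takes a point from world to camera coordinates); the wrist camera has in their place "tool_from_camera" (4x4, takes a point from camera to tool coordinates, whose origin is the TCP and whose axes are the flange's). Camera axes: x right, y down, z forward; pixel columns grow to the right and rows downward; lengths in m; the calibration is good to about 2 mm. The wrist camera is an equidistant fisheye: a pixel r from the principal point sees the ray r / f radians off the axis. A picture is of the moment at which its call begins: read the wrist's pose just before it. There is no depth.
A pose or a line that the arm cannot do raises env.IKError and nothing moves.
- job_done(): hands the job in; it is judged then, once.
Trained networks look in the newest picture that a camera, given by its name, has taken for a name from the list of things; names that differ only in an ending like _2 or _b are one class to them, and where a whole thing is asked for, a point or a joint stands for the part that bears it (a point fixed in the world has none). Each returns a list of dicts, best first, with "confidence" (0 to 1); they miss things now and then, are a little off and sometimes report something else, mostly with a low value. They report only what shows in the picture. A call takes as long as a camera call. They do not tell look-alikes from the thing itself.
- regions_of(camera, query): "region" (384x512 bool, what is visible of it) and "pixel" ([row, column] in pixels, amid what is visible of it).
The state is a dict: "time": time; "q": joint angles; "qd": joint speeds; "tau": joint torques, N m; "eef_pos": TCP position; "ee_rot": TCP orientation; "contact_force": force on the tool from outside, world axes, zero at the start; "wrist_torque": the same for the moment, N m; "gripper_width": opening from 0.0 (shut) to 1.0 (fully open); "grip_force": force on a finger pad.
Only numpy, scipy, OpenCV 4.12 (cv2) and the standard library are available. Lean on these libraries where they do the work, as an engineer would, in place of code of your own. Each camera call takes 0.05 s, during which the arm holds its last target. There are 200 camera calls.

### The job

The open label printer is still set for a narrow roll: roll its green thumbwheel with a fingertip to spread the two roll guides, then lift the wide white label roll off the roll rest and lay it in the bay on the two carrier rollers, between the guides. Then roll the wheel back until the guides just meet both ends of the roll and centre it, with no slack and without squeezing it, and take your hand away. Touch the wheel lightly, move the guides only with the wheel, and leave the other things on the desk where they are.

Things in the scene. Friction and masses are not known exactly. Their poses are not given: they have to be found in the camera images.
- printer: open grey desktop label printer, fixed, 280 mm deep (x) x 200 mm wide (y); origin under its centre, 0 to 6 mm above the desk (levelling feet); x points to its back, y to its left. Flat deck 130 mm above the origin. The roll bay is a well in the deck, 140 mm (x) x 128 mm (y), centred 25 mm behind the origin, its floor at 70 mm. The cover is folded back behind it, x = 140 to 305 mm, up to 190 mm high
- bay_seat (a point): where the roll's centre lies when it rests in the middle of the bay on both steel carrier rollers (12 mm diameter, along y, 32 mm apart, just above the bay floor): 110 mm above the printer's origin and 25 mm behind it; axes as the printer
- wheel_crown (a point): top of the green ribbed thumbwheel (48 mm diameter, 14 mm wide, axle along the printer's x), 8 mm proud of a 42 x 20 mm slot in the front deck; axes as the printer. Its frame is springy: the wheel (with the guides) gives about 1 mm for each 7 N pressed down, and beyond 1.5 mm (about 10 N) is overloaded. A fingertip pressing 3 to 6 N and moving along y carries the rim along
- guide_left: left roll guide, green upright plate 60 mm (x) x 4 mm x 52 mm high in the bay; origin on its inner face (the one that meets the roll) at floor level, axes as the printer. Both guides slide along y, always opposite ways, driven by the thumbwheel and staying where left: rolling its top 10 mm to the printer's right (-y) moves each guide 5 mm outward; to the left (+y) closes them
- guide_right: right roll guide, the mirror image; origin on its inner face at floor level, axes as the printer. The gap is the distance along y between the two origins, 28 to 95 mm. Turning the wheel takes about 1 N at the rim, 1 to 2 N more while one guide pushes the roll along the rollers, and it stops hard once both guides meet the roll
- wide_roll_center (a point): centre of the wide white label roll: a tightly wound hard roll, 60 mm diameter, 52 mm wide along its own y (its axis, level), about 0.2 kg. It lies in one of the two grooves of the roll rest, its centre 37 mm above the desk; pressed by a guide with more than about 8 N its edge is crushed
- wide_roll: the same wide white roll, origin at its centre
- roll_rest: low black rest fixed to the desk, 240 mm (x) x 100 mm (y) x 6 mm with two pairs of steel ribs (up to 11 mm high) along y, which make grooves at x = -60 and +60 mm; origin under its centre
- narrow_roll: bystander: yellow label roll, 60 mm diameter, 32 mm wide, in the other groove; origin at its centre
- stapler: bystander: red stapler, 140 x 36 x 54 mm; origin under its centre
- tape_dispenser: bystander: black tape dispenser, 150 x 60 x 91 mm; origin under its centre
- pen_pot: bystander: dark round pen pot, 76 mm diameter, 160 mm high with pens; origin under its centre
- carton_a: bystander: cardboard carton 130 x 110 x 70 mm; origin under its centre
- carton_b: bystander: cardboard carton 120 x 160 x 50 mm; origin under its centre
Not all that is in view belongs to the job. Leave any orange or pink look-alike of the wide_roll alone.

How it is judged:
On the way, in this order (a step that is already met when the one before it is completed fails the run):
1. the guides are spread wider than the wide roll (gap over 53 mm) (y of guide_left in the frame of guide_right above 0.053 m), for 0.1 s.
2. the wide roll lies on the carrier rollers between the guides, let go (x of wide_roll_center in the frame of bay_seat between -0.006 and 0.006 m and y of wide_roll_center in the frame of bay_seat between -0.022 and 0.022 m and z of wide_roll_center in the frame of bay_seat between -0.003 and 0.003 m and contact force between the fingers and wide_roll below 0.1 N), for 0.2 s.
At the end, for the whole second after the job is handed in: the wide roll rests on both carrier rollers (within 5 mm along the printer's x, 3 mm in height, its axis within 4 degrees of the rollers), centred to 3 mm between the guides, which stand at its ends with at most 2.5 mm of total play; everything let go and still (y of guide_left in the frame of guide_right between 0.05 and 0.0545 m and x of wide_roll_center in the frame of bay_seat between -0.005 and 0.005 m and y of wide_roll_center in the frame of bay_seat between -0.003 and 0.003 m and z of wide_roll_center in the frame of bay_seat between -0.003 and 0.003 m and angle between the y axis of wide_roll and the y axis of printer, either way round below 0.07 rad and linear speed of wide_roll below 0.01 m/s); the robot touches nothing.
It fails at once if the thumbwheel is pressed down by more than 1.5 mm (about 10 N) (z of wheel_crown in the frame of printer below 0.1365 m).
It fails at once if the roll is squeezed or rammed against a guide with more than 8 N (contact force between wide_roll and guide_left above 8 N or contact force between wide_roll and guide_right above 8 N).
It fails at once if a guide is pushed by the hand with more than 4 N instead of with the wheel (contact force between any of the fingers, the arm and guide_left above 4 N or contact force between any of the fingers, the arm and guide_right above 4 N).
It fails at once if a bystander is shifted by more than 15 mm (distance of any of narrow_roll, stapler, tape_dispenser, pen_pot, carton_a, carton_b from where it was at the start of the episode above 0.015 m).
It also fails if it takes over 69 s, if anything falls off the work surface, if the arm or the gripper's body presses on something with over 40 N, if the wrist force passes 120 N, or if a joint passes its speed limit or range.

## Working session

There is one attempt and no reset: what is moved stays moved. The work goes in short steps, each a Python script; the robot and the scene stay as the last script left them, time stands still between calls to the robot, and variables do not carry over. Pictures are saved under pics/ and viewed, at most 12 in all, crops included, and the job is handed in when it is done.

```bash
mkdir -p pics; ls; python3 - <<'E'
from workcell import env, effector, read_camera, job_done, regions_of
import cv2,numpy as np
o=env.observe();print(o['time'],o['eef_pos'],o['ee_rot'],o['contact_force'])
ims=[]
for n in['top','scene']:
    c=read_camera(n);ims.append(c['pixels']);print(n,c['fx'],c['cx'],c['cy'],np.round(c['world_to_cam'],4).tolist())
    cv2.imwrite(f'pics/{n}0.png',cv2.resize(c['pixels'][:,:,::-1],(800,600),interpolation=cv2.INTER_CUBIC))
    for q in['printer','wheel_crown','guide_left','guide_right','wide_roll','roll_rest','narrow_roll']:
        for r in regions_of(n,q): print(n,q,round(r['confidence'],2),r['pixel'],r['region'].sum())
E
```

```text
pics
0.0 [ 0.16290914 -0.52499746  0.23065271] [-3.14021026e+00 -2.35786391e-04  3.00783508e-01] [-0.60485528 -1.03849315 -0.44249963]
top 369.30737740701767 251.41727917348354 191.0624344174655 [[-0.0238, -0.9996, 0.0161, -0.039], [-0.9904, 0.0214, -0.1365, 0.5524], [0.1361, -0.0192, -0.9905, 1.0702], [0.0, 0.0, 0.0, 1.0]]
top printer 0.85 [163.6, 193.7] 12400
top wheel_crown 0.69 [190.2, 193.5] 368
top guide_right 0.42 [188.2, 196.7] 95
top wide_roll 0.95 [277.5, 335.0] 458
top wide_roll 0.8 [227.1, 333.6] 426
top wide_roll 0.76 [196.9, 290.8] 327
top wide_roll 0.56 [243.5, 289.2] 361
top roll_rest 0.9 [203.5, 329.8] 1823
top narrow_roll 0.61 [226.9, 386.9] 766
top narrow_roll 0.49 [187.1, 331.9] 266
top narrow_roll 0.21 [182.4, 92.3] 1125
scene 352.2630303234245 261.51002065858165 197.4441108966608 [[-0.6489, 0.7606, -0.0207, 0.3665], [0.4444, 0.3568, -0.8217, -0.1252], [-0.6176, -0.5424, -0.5696, 1.4827], [0.0, 0.0, 0.0, 1.0]]
scene printer 0.72 [197.7, 209.1] 607
scene printer 0.63 [240.0, 284.0] 10949
scene wheel_crown 0.86 [225.9, 293.7] 462
scene wheel_crown 0.33 [182.8, 156.5] 984
scene guide_left 0.56 [233.9, 299.5] 199
scene guide_right 0.75 [225.9, 287.4] 187
scene guide_right 0.35 [225.9, 297.0] 501
scene wide_roll 0.79 [167.4, 247.5] 208
scene wide_roll 0.78 [205.1, 232.2] 299
scene wide_roll 0.73 [182.8, 223.1] 278
scene wide_roll 0.52 [185.2, 256.2] 217
scene roll_rest 0.62 [198.8, 209.1] 599
scene narrow_roll 0.81 [194.4, 198.7] 268
```

View pics/top0.png

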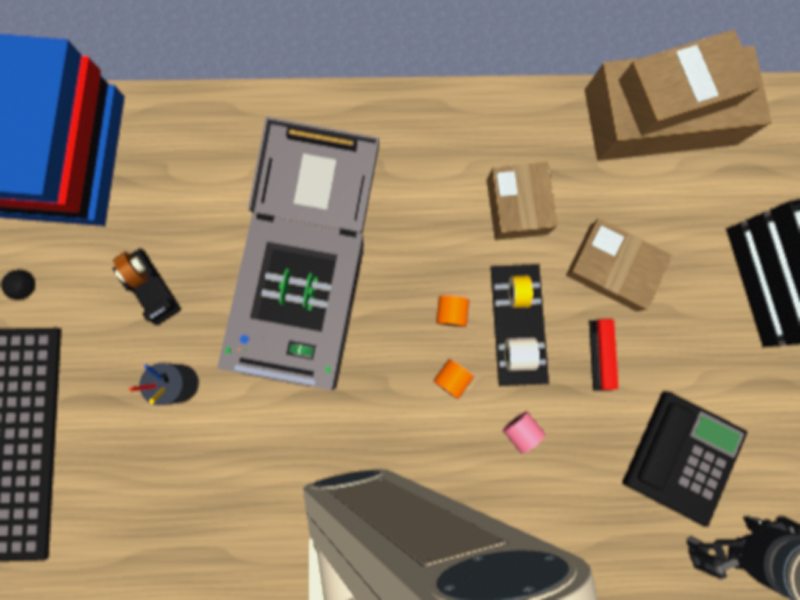

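View pics/scene0.png

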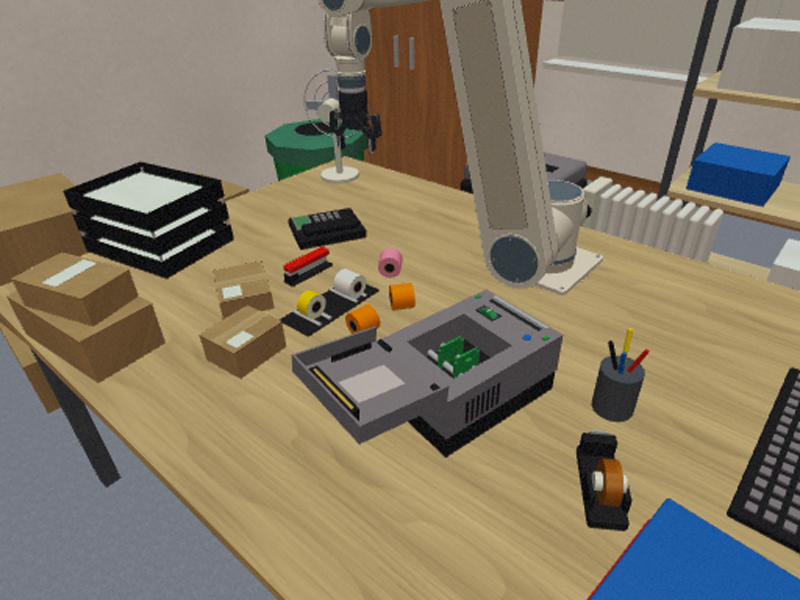

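The white wide roll is at native (334,226) in the top picture, in the front groove of the black rest. Things that could be mistaken for it are the orange rolls (290,198) and (290,243), the pink roll (335,277) and the yellow narrow roll (334,187). I choose the white one. The printer's green wheel is at (193,224), with its guides at about (189,186).

```bash
cat > h.py <<'E'
from workcell import env, effector, read_camera, job_done, regions_of
import cv2,numpy as np
from scipy.spatial.transform import Rotation as Ro
def ray_cam(c,pix,eef=None):
    "pix (u,v) -> origin, dir in world"
    u,v=pix
    if 'world_to_cam' in c:
        M=np.linalg.inv(c['world_to_cam']);d=np.array([(u-c['cx'])/c['fx'],(v-c['cy'])/c['fy'],1])
    else:
        x,y=(u-c['cx'])/c['fx'],(v-c['cy'])/c['fy'];r=np.hypot(x,y)+1e-12
        d=np.array([x/r*np.sin(r),y/r*np.sin(r),np.cos(r)])
        T=np.eye(4);T[:3,:3]=Ro.from_euler('xyz',eef[1]).as_matrix();T[:3,3]=eef[0]
        M=T@c['tool_from_camera']
    return M[:3,3],M[:3,:3]@d
def at_z(c,pix,z,eef=None):
    o,d=ray_cam(c,pix,eef);return (o+d*(z-o[2])/d[2])[:2]
def project(c,P,eef=None):
    if 'world_to_cam' in c:
        p=(c['world_to_cam']@np.append(P,1))[:3];return np.array([c['cx']+c['fx']*p[0]/p[2],c['cy']+c['fy']*p[1]/p[2]])
    T=np.eye(4);T[:3,:3]=Ro.from_euler('xyz',eef[1]).as_matrix();T[:3,3]=eef[0]
    p=(np.linalg.inv(T@c['tool_from_camera'])@np.append(P,1))[:3]
    r=np.hypot(p[0],p[1]);th=np.arctan2(r,p[2]);return np.array([c['cx']+c['fx']*th*p[0]/r,c['cy']+c['fy']*th*p[1]/r])
def wrist():
    o=env.observe();c=read_camera('wrist');return c,(o['eef_pos'],o['ee_rot'])
def inp(P,p): # printer-frame (x,y,z) -> world, P=(x,y,yaw,z0)
    c,s=np.cos(P[2]),np.sin(P[2]);return np.array([P[0]+c*p[0]-s*p[1],P[1]+s*p[0]+c*p[1],P[3]+p[2]])
E
python3 - <<'E'
from h import *
c=read_camera('top')
k=.64
for n,p,z in[('fl',(220,370),.133),('fr',(335,388),.133),('wheel',(301,350),.140),('bay fl',(250,312),.133),('bay fr',(322,329),.133),('bay bl',(266,243),.133),('bay br',(337,259),.133),
 ('roll',(522,353),.045),('yel',(522,291),.045),('rest tl',(490,266),.006),('tr',(539,264),.006),('bl',(497,385),.006),('br',(548,383),.006)]:
    print(n,np.round(at_z(c,(p[0]*k,p[1]*k),z),4))
w=read_camera('wrist');print(w['fx'],w['cx'],w['cy'],np.round(w['tool_from_camera'],3).tolist())
E
```

```text
fl [0.4209 0.2501]
fr [0.3856 0.0532]
wheel [0.4516 0.1103]
bay fl [0.5201 0.1997]
bay fr [0.4876 0.0748]
bay bl [0.6425 0.1727]
bay br [0.6111 0.0474]
roll [ 0.4412 -0.2931]
yel [ 0.5597 -0.2996]
rest tl [ 0.6172 -0.2478]
tr [ 0.6193 -0.3464]
bl [ 0.3819 -0.2504]
br [ 0.3834 -0.3501]
297.3186396354542 261.71556950622613 188.35951620043363 [[0.0, -0.962, -0.273, 0.068], [1.0, 0.0, -0.001, -0.0], [0.001, -0.273, 0.962, -0.142], [0.0, 0.0, 0.0, 1.0]]
```

```bash
python3 - <<'E'
from h import *
import pickle
t0=env.observe()['time']
env.reach([.43,-.29,.25],[np.pi,0,0]); 
a=wrist();print(env.observe()['time']-t0)
env.reach([.50,.12,.30],[np.pi,0,-.2]); effector.grip(0.0)
env.sleep(.2)
b=wrist();print(env.observe()['time']-t0)
pickle.dump((a,b),open('v1.pkl','wb'))
for n,x in zip('ab',(a,b)):
    cv2.imwrite(f'pics/w1{n}.png',cv2.resize(x[0]['pixels'][:,:,::-1],(800,600),interpolation=cv2.INTER_CUBIC))
E
```

```text
1.3917000000000002
6.7417
```

View pics/w1a.png

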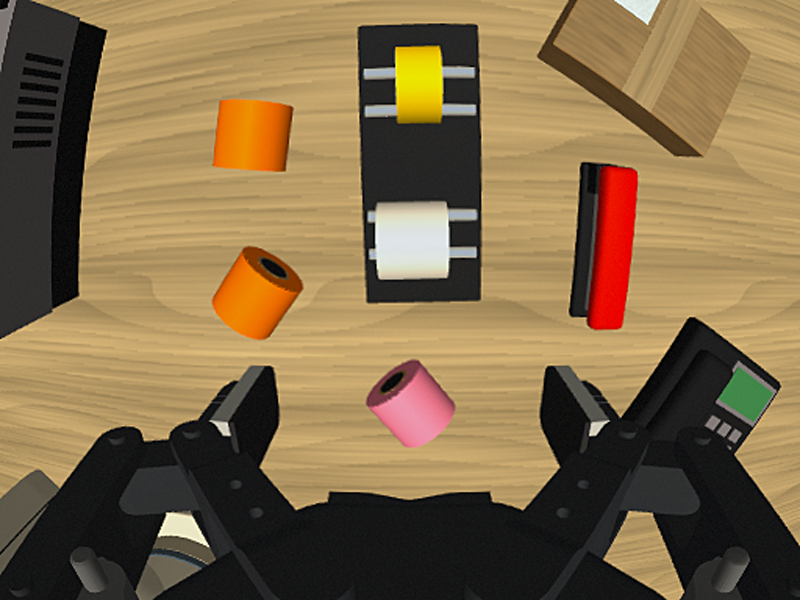

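View pics/w1b.png

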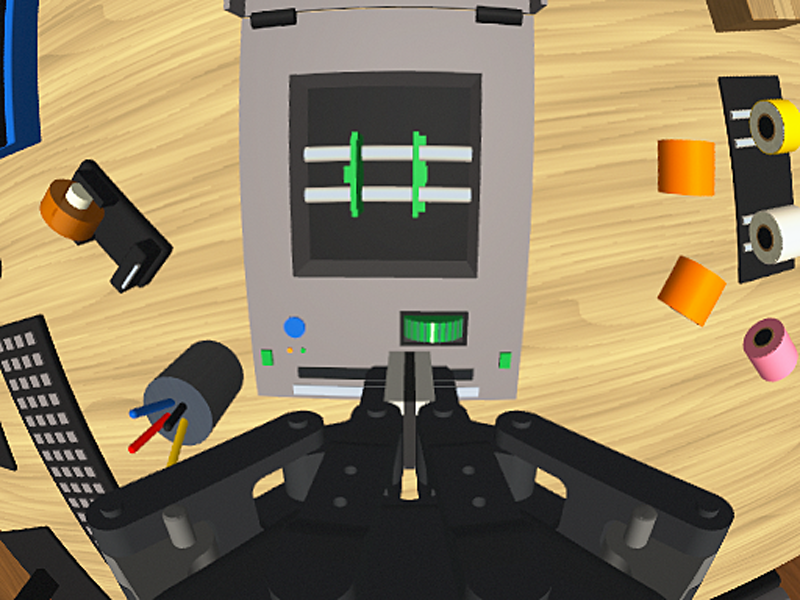

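View a shows the white roll at (413,240) in the front groove, confirming the choice, with pink at (411,403) and oranges at (254,135) and (257,293). View b shows the bay corners at (290,73), (482,74), (293,277), (477,278), the wheel slot at (401–467, 311–346) and the guides at x-pixels 354 and 417.

```bash
python3 - <<'E'
from h import *
import pickle
from scipy.optimize import least_squares
a,b=pickle.load(open('v1.pkl','rb'))
k=.64
px=np.array([(290,73),(482,74),(293,277),(477,278),(257,398),(520,400)])*k
L=np.array([(.095,.064,.13),(.095,-.064,.13),(-.045,.064,.13),(-.045,-.064,.13),(-.14,.1,.13),(-.14,-.1,.13)])
f=lambda P:np.r_[np.concatenate([project(b[0],inp(P,l),b[1])-p for l,p in zip(L,px)]),(P[3]-.003)/.002]
s=least_squares(f,[.54,.129,-.21,.003]);P=s.x;print(np.round(P,4),np.round(s.fun,1))
def loc(p,z):
    w=at_z(b[0],np.array(p)*k,P[3]+z,b[1]);d=w-P[:2];c_,s_=np.cos(P[2]),np.sin(P[2]);return np.round([c_*d[0]+s_*d[1],-s_*d[0]+c_*d[1]],4)
for n,p,z in[('slot fl',(401,346),.13),('slot fr',(467,346),.13),('slot bl',(401,311),.13),('slot br',(467,311),.13),('wheel',(434,327),.138),('gl',(356,134),.122),('gr',(414,134),.122),('gl2',(356,215),.122),('gr2',(414,215),.122)]:print(n,loc(p,z))
print('seat',inp(P,(.025,0,.11)))
# roll edges in a: 
for n,p,z in[('L',(376,240),.05),('R',(450,240),.05),('top',(413,202),.045),('bot',(413,279),.045),
 ('pk1',(411,445),.03),('pk0',(411,362),.05),('rest tl',(359,27),.006),('tr',(477,25),.006),('bl',(367,302),.006),('br',(481,300),.006)]:
    print(n,np.round(at_z(a[0],np.array(p)*k,z,a[1]),4))
print(a[1],env.observe()['gripper_width'],env.observe()['contact_force'])
E
```

```text
[ 0.5399  0.1286 -0.2061  0.0048] [-0.5  0.8  0.5 -1.   0.2  0.4  0.7  0.3  0.9 -0.9 -1.7 -0.1  0.9]
slot fl [-0.095  -0.0111]
slot fr [-0.0949 -0.0585]
slot bl [-0.0687 -0.0111]
slot br [-0.0684 -0.0572]
wheel [-0.0775 -0.0339]
gl [0.0527 0.0196]
gr [ 0.0525 -0.0193]
gl2 [-0.0028  0.0199]
gr2 [-0.0027 -0.0197]
seat [0.56436443 0.1234886  0.11480501]
L [ 0.4427 -0.2656]
R [ 0.4428 -0.3208]
top [ 0.4707 -0.2932]
bot [ 0.4114 -0.2933]
pk1 [ 0.2493 -0.2921]
pk0 [ 0.3439 -0.2918]
rest tl [ 0.6177 -0.2489]
tr [ 0.6202 -0.3466]
bl [ 0.3811 -0.2536]
br [ 0.3829 -0.3532]
(array([ 0.42970243, -0.29058536,  0.24991739]), array([ 3.14146042e+00,  2.00815990e-04, -2.71119051e-04])) 0.0015655146642211224 [ 0.51851362 -0.35771078 -0.50478328]
```

```bash
cat >> h.py <<'E'
P=np.array([.5399,.1286,-.2061,.0048]); WX,WY=-.082,-.0345
YW=P[2]+np.pi/2; O=[np.pi,0,YW]
def F(n=5):
    r=[]
    for _ in range(n): env.sleep(.01); r.append(env.observe()['contact_force'])
    return np.mean(r,0)
def pf(f): c,s=np.cos(P[2]),np.sin(P[2]); return np.round([c*f[0]+s*f[1],-s*f[0]+c*f[1],f[2]],2)
def tip(): return env.observe()['eef_pos']
def touch(y,zstart=.152,want=4.5):
    "come down on the wheel at printer y; returns (z, baseline)"
    env.move_l(inp([*P[:3],0],(WX,WY+y,zstart)),rate=.08,orientation=O); env.sleep(.15)
    b=F(8)
    hit=env.move_l(inp([*P[:3],0],(WX,WY+y,.1395)),rate=.008,contact_N=2.0)
    z=tip()[2]
    for _ in range(6):
        f=(F()-b)[2]
        if not hit or abs(f-want)<.7: break
        z+=np.clip((f-want)/9000,-.0003,.0003)
        p=inp([*P[:3],0],(WX,WY+y,z)); env.move_l(p,rate=.01)
    print('touch',hit,round(z,4),tip()[2].round(4),pf(F()-b),env.observe()['time'])
    return z,b
def stroke(y0,y1,z,b,want=4.5,n=4,stop=None):
    for y in np.linspace(y0,y1,n+1)[1:]:
        env.move_l(inp([*P[:3],0],(WX,WY+y,z)),rate=.03)
        f=pf(F(4)-b); z+=np.clip((f[2]-want)/10000,-.00025,.00025)
        print(' y',round(y,4),'z',round(z,4),f)
        if f[2]>8: env.move_l(inp([*P[:3],0],(WX,WY+y,z+.02)));print('too hard');return
        if stop and abs(f[1])>stop: print('stop');break
    env.move_l(inp([*P[:3],0],(WX,WY+y,.16)),rate=.08)
E
python3 - <<'E'
from h import *
for yw in(YW,YW-np.pi): print(env.inverse_kinematics(inp([*P[:3],0],(WX,WY+.009,.152)),[np.pi,0,yw]))
env.reach(inp([*P[:3],0],(WX,WY+.009,.17)),O)
print(env.observe()['time'])
z,b=touch(.009)
print(env.observe()['time'],tip())
E
```

```text
[ 0.08026101  0.16293911 -0.31184879  1.09600843  0.          1.85715734]
[ 0.08026101  0.16293911 -0.31184879  1.09600843  0.         -1.28443531]
11.55
touch True 0.1408 0.1408 [-0.35 -0.76  4.16] 13.7583
13.7583 [0.45446655 0.1204317  0.14082928]
```

```bash
python3 - <<'E'
from h import *
o=env.observe()
b=np.array(o['contact_force'])-0; b=F(5)-np.array([0,0,4.2])
stroke(.009,-.011,.1408,b)
print(env.observe()['time'])
z,b=touch(.010,.1455)
stroke(.010,-.011,z,b,n=3)
print(env.observe()['time'])
w=wrist();cv2.imwrite('pics/w2.png',cv2.resize(w[0]['pixels'][:,:,::-1],(800,600),interpolation=cv2.INTER_CUBIC))
c=read_camera('top')
cv2.imwrite('pics/t2.png',cv2.resize(c['pixels'][130:260,120:280,::-1],(800,600),interpolation=cv2.INTER_CUBIC))
E
```

```text
y 0.004 z 0.1408 [ 0.46 -0.98  4.71]
 y -0.001 z 0.1408 [ 0.33 -1.38  4.09]
 y -0.006 z 0.1408 [ 0.48 -1.05  4.37]
 y -0.011 z 0.1406 [ 0.7  -1.67  2.63]
15.5917
touch True 0.1408 0.1408 [0.89 0.18 3.64] 16.9417
 y 0.003 z 0.1408 [ 0.16 -0.72  4.7 ]
 y -0.004 z 0.1409 [-0.19 -0.89  5.17]
 y -0.011 z 0.1406 [ 0.13 -1.39  2.32]
18.5833
```

View pics/w2.png

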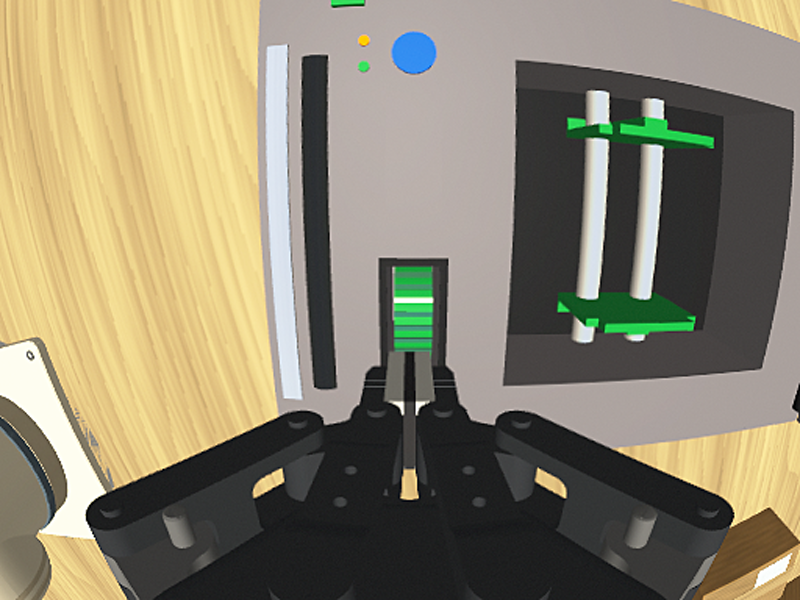

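```bash
python3 - <<'E'
from h import *
Y=.024+np.pi/2
env.move_l([.446,.0,.20],rate=.25,orientation=[np.pi,0,Y])
effector.grip(1.0,25)
env.move_l([.4415,-.293,.11],rate=.25)
print(env.observe()['time'])
w=wrist();cv2.imwrite('pics/w3.png',cv2.resize(w[0]['pixels'][:,:,::-1],(800,600),interpolation=cv2.INTER_CUBIC))
for r in regions_of('wrist','wide_roll')[:3]:
    print(r['confidence'],r['pixel'],at_z(w[0],r['pixel'][::-1],.05,w[1]),w[1])
c=read_camera('top') # gap check
px=c['pixels'].astype(int);g=(px[:,:,1]>px[:,:,0]+40)&(px[:,:,1]>px[:,:,2]+30)
n,l,st,ce=cv2.connectedComponentsWithStats(g.astype(np.uint8))
for s_,q in zip(st,ce):
    if s_[4]>12 and 140<q[0]<230 and q[1]<240:
        d=at_z(c,q,.115)-P[:2];cs,sn=np.cos(P[2]),np.sin(P[2]);print(q.round(1),s_[4],(cs*d[0]+sn*d[1]).round(4),(-sn*d[0]+cs*d[1]).round(4))
E
```

```text
21.425
0.9 [41.5, 375.0] [ 0.51739851 -0.17062867] (array([ 0.44161261, -0.29207965,  0.11045131]), array([3.14126206e+00, 4.11178077e-05, 1.59571272e+00]))
0.7 [29.8, 209.3] [ 0.40184503 -0.16906583] (array([ 0.44161261, -0.29207965,  0.11045131]), array([3.14126206e+00, 4.11178077e-05, 1.59571272e+00]))
0.58 [191.9, 94.9] [ 0.30736761 -0.28640254] (array([ 0.44161261, -0.29207965,  0.11045131]), array([3.14126206e+00, 4.11178077e-05, 1.59571272e+00]))
[173.6 181.3] 83 0.0248 0.0439
[204.4 187.6] 96 0.0229 -0.0441
[192.4 223.5] 70 -0.0808 -0.0313
[145.3 223.9] 14 -0.1055 0.0953
[209.7 236.1] 14 -0.1059 -0.0849
```

View pics/w3.png

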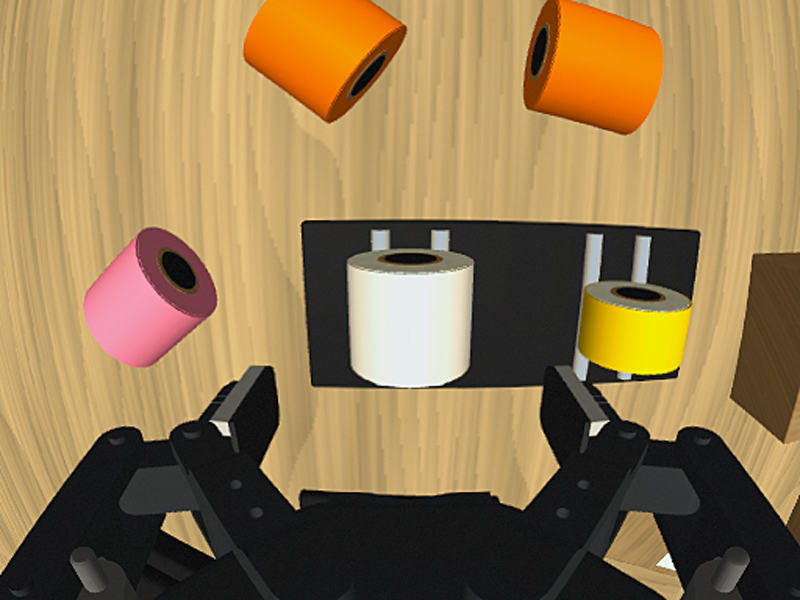

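The white roll is between the open fingers, at columns 348–474 with its centre near 411 and the tool's centre at 409. The yellow roll at (636,325) is clear. Now I grip and lift.

```bash
python3 - <<'E'
from h import *
w=wrist()
for p in[(410,273),(410,387)]: print(at_z(w[0],np.array(p)*.64,.067,w[1]))
y=np.mean([at_z(w[0],np.array(p)*.64,.067,w[1])[1] for p in[(410,273),(410,387)]])
print('y',y)
if abs(y+.293)<.012:
    x=.4420
    env.move_l([x,y,.04],rate=.15); print(env.move_l([x,y,.012],rate=.06,contact_N=8),tip())
    effector.grip(0.0,30);o=env.observe();print(o['gripper_width'],o['grip_force'],o['contact_force'],o['time'])
    env.move_l([x,y,.06],rate=.1)
    env.move_l([x+.02,y+.02,.23],rate=.25)
    env.sleep(.1);o=env.observe();print(o['gripper_width'],o['grip_force'],o['contact_force'],o['time'])
    w=wrist();cv2.imwrite('pics/w4.png',cv2.resize(w[0]['pixels'][:,:,::-1],(800,600),interpolation=cv2.INTER_CUBIC))
E
```

```text
[ 0.44050185 -0.26631216]
[ 0.44186926 -0.31849538]
y -0.29240376945311175
False [ 0.44196531 -0.29236564  0.01182443]
0.6942529775305089 31.65226936340332 [-2.2101412  -0.02656955  5.39842335] 23.2167
0.6936597751521999 32.88523614406586 [ 0.33762921  0.34731028 -2.58878326] 24.7917
```

View pics/w4.png

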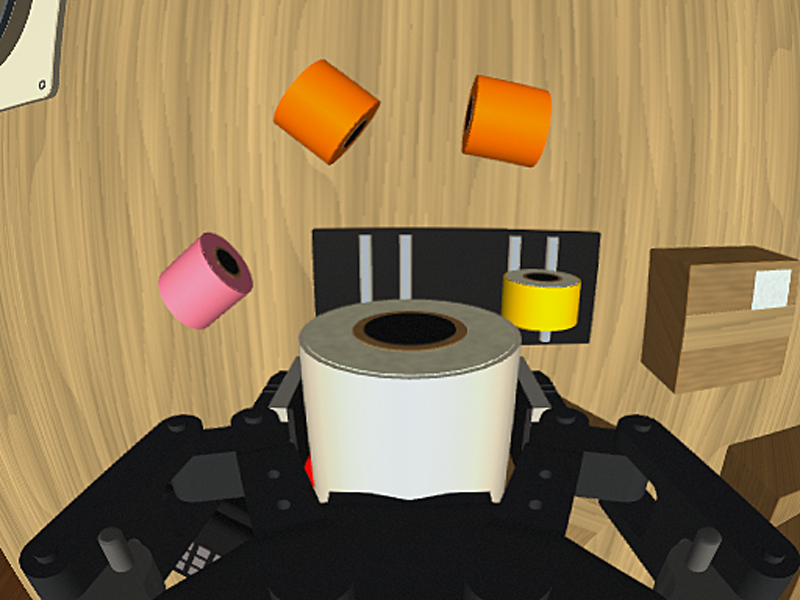

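The roll is held level between the pads (columns 300–521), and the rest's front groove is empty. Next I place it.

```bash
python3 - <<'E'
from h import *
import pickle
a,b=pickle.load(open('v1.pkl','rb'))
xs=[]
for p in[(387,153),(387,194)]:
    d=at_z(b[0],np.array(p)*.64,.087,b[1])-P[:2];cs,sn=np.cos(P[2]),np.sin(P[2]);xs.append(cs*d[0]+sn*d[1])
print('rollers x',xs)
xr=np.mean(xs) if abs(np.mean(xs)-.025)<.006 else .025
xr=(xr+.025)/2
G=lambda z:inp([*P[:3],0],(xr,0,z))
env.move_l(G(.20),rate=.25,orientation=O)
env.move_l(G(.105),rate=.12);env.sleep(.15);f0=F()
print(f0,env.move_l(G(.082),rate=.02,contact_N=1.5),tip(),F()-f0,env.observe()['time'])
w=wrist();cv2.imwrite('pics/w5.png',cv2.resize(w[0]['pixels'][:,:,::-1],(800,600),interpolation=cv2.INTER_CUBIC))
E
```

```text
rollers x [np.float64(0.040535613451984594), np.float64(0.00910881877816238)]
[ 0.15889565  0.03325325 -1.87948448] True [0.56426739 0.12346496 0.08977881] [-0.14562868 -0.37936933  7.04293473] 28.575
```

View pics/w5.png

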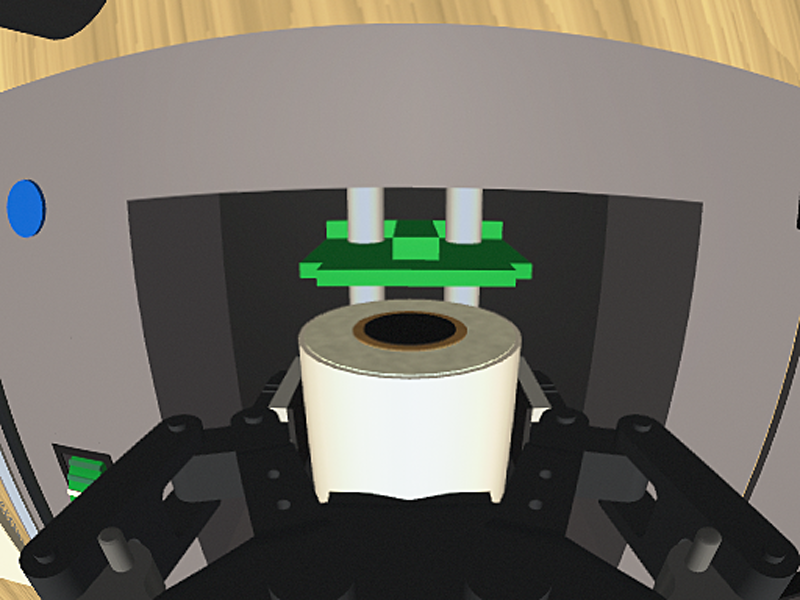

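The roll is down on the rollers, with the far guide clear at rows 222–286. I release it, then start closing.

```bash
python3 - <<'E'
from h import *
p=tip();effector.grip(1.0);env.sleep(.3)
env.move_l(p+[0,0,.10],rate=.12)
effector.grip(0.0)
env.move_l(inp([*P[:3],0],(WX,WY-.010,.17)),rate=.2,orientation=O)
print(env.observe()['time'])
z,b=touch(-.010,.1455)
stroke(-.010,.010,z,b,n=4)
print(env.observe()['time'])
w=wrist();cv2.imwrite('pics/w6.png',cv2.resize(w[0]['pixels'][:,:,::-1],(800,600),interpolation=cv2.INTER_CUBIC))
E
```

```text
31.8
touch True 0.1406 0.1406 [-0.2   0.27  4.29] 33.1583
 y -0.005 z 0.1406 [-0.83  0.53  4.97]
 y 0.0 z 0.1407 [-0.69  1.28  4.78]
 y 0.005 z 0.1407 [-0.28  1.49  4.93]
 y 0.01 z 0.1406 [-0.5   2.    3.83]
34.95
```

View pics/w6.png

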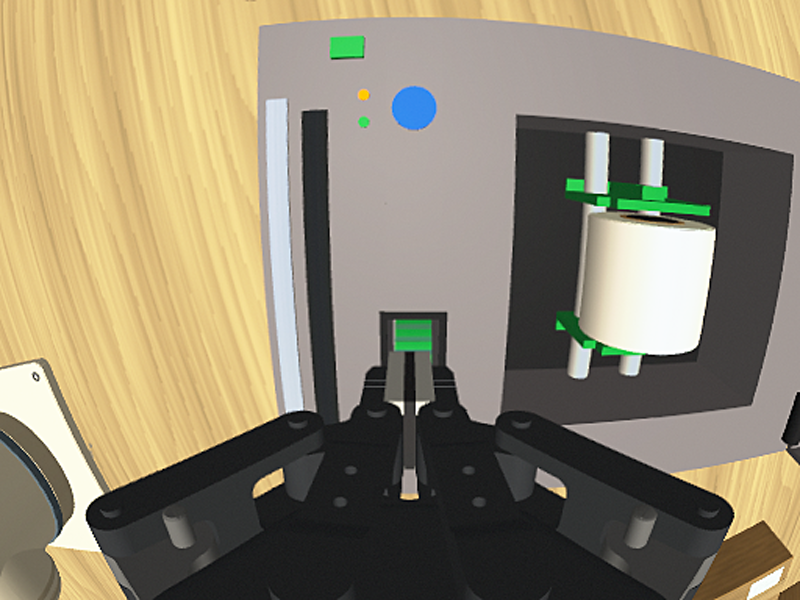

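The roll lies on the rollers between the guides, with the left guide at row ~200, the right at ~340, and a few mm of play still visible. Next is the closing stroke.

```bash
python3 - <<'E'
from h import *
z,b=touch(-.010,.1455)
stroke(-.010,.009,z,b,n=8,stop=3.8)
print(env.observe()['time'])
w=wrist();cv2.imwrite('pics/w7.png',cv2.resize(w[0]['pixels'][60:240,300:480,::-1],(600,600),interpolation=cv2.INTER_CUBIC))
E
```

```text
touch True 0.1407 0.1407 [ 0.7  -0.16  4.11] 36.35
 y -0.0076 z 0.1407 [-0.8  -0.24  4.97]
 y -0.0052 z 0.1408 [-0.3  -0.19  5.25]
 y -0.0029 z 0.1407 [-0.15 -0.06  4.16]
 y -0.0005 z 0.1408 [-0.56 -2.14  4.76]
 y 0.0019 z 0.1409 [-0.42 -2.82  5.29]
 y 0.0042 z 0.1408 [ 0.02 -2.67  4.13]
 y 0.0066 z 0.1408 [ 0.26 -2.7   4.09]
 y 0.009 z 0.1407 [-0.15 -1.74  3.86]
39.0083
```

View pics/w7.png

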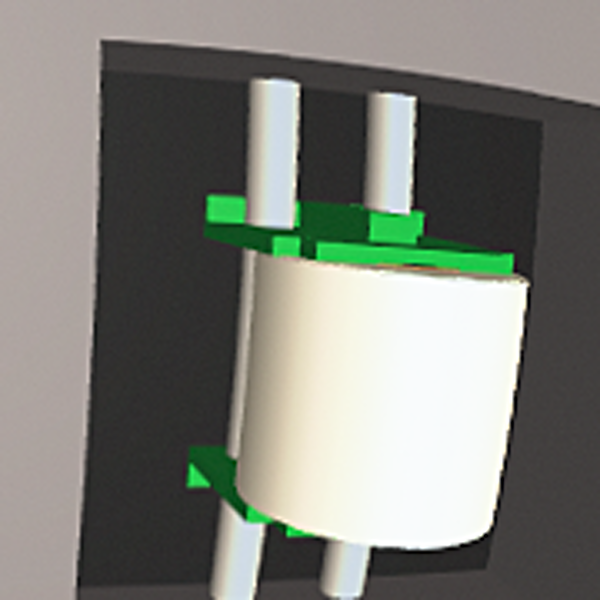

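```bash
python3 - <<'E'
from h import *
z,b=touch(-.009,.1455,want=5)
stroke(-.009,.008,z,b,n=5,want=5.2)
env.move_l(inp([*P[:3],0],(-.06,0,.26)),rate=.25,orientation=[np.pi,0,YW-np.pi/2])
env.sleep(.2);w=wrist();print(env.observe()['time'])
import pickle;pickle.dump(w,open('v8.pkl','wb'))
Q=P.copy();Q[3]=.0034
u,v=project(w[0],inp(Q,(.025,0,.12)),w[1]).astype(int);print(u,v)
u0,v0=u-60,v-60
cv2.imwrite('pics/w8.png',cv2.resize(w[0]['pixels'][v0:v0+120,u0:u0+120,::-1],(600,600),interpolation=cv2.INTER_CUBIC))
for y in(-.026,.026):print(y,(project(w[0],inp(Q,(.05,y,.122)),w[1])-[u0,v0])*5,(project(w[0],inp(Q,(.0,y,.122)),w[1])-[u0,v0])*5)
E
```

```text
touch True 0.1406 0.1407 [-0.62 -0.13  5.1 ] 40.6667
 y -0.0056 z 0.1408 [-0.75 -3.46  6.6 ]
 y -0.0022 z 0.1408 [ 0.2  -2.76  5.8 ]
 y 0.0012 z 0.1408 [ 0.17 -2.36  5.  ]
 y 0.0046 z 0.1408 [ 0.23 -2.87  5.41]
 y 0.008 z 0.1408 [-0.02 -2.43  4.82]Traceback (most recent call last):
  File "<stdin>", line 4, in <module>
workcell.IKError: the arm cannot follow that straight line within its joint ranges
```

```bash
python3 - <<'E'
from h import *
env.move_l(tip()+[0,0,.06],rate=.2)
env.move_l(inp([*P[:3],0],(-.02,-.04,.25)),rate=.2)
env.sleep(.2);w=wrist();print(env.observe()['time'])
Q=P.copy();Q[3]=.0034
u,v=project(w[0],inp(Q,(.025,0,.12)),w[1]).astype(int);print(u,v)
u0,v0=u-60,v-60
cv2.imwrite('pics/w8.png',cv2.resize(w[0]['pixels'][v0:v0+120,u0:u0+120,::-1],(600,600),interpolation=cv2.INTER_CUBIC))
for x in(-.005,.055):
  for y in(-.03,-.026,.026,.03):print(x,y,(project(w[0],inp(Q,(x,y,.122)),w[1])-[u0,v0])*5)
E
```

```text
43.7583
313 139
-0.005 -0.03 [138.17934251 462.0466494 ]
-0.005 -0.026 [138.51486275 440.75065006]
-0.005 0.026 [141.77233692 155.42749005]
-0.005 0.03 [141.92876578 133.14919764]
0.055 -0.03 [454.57325002 464.47675182]
0.055 -0.026 [455.91852583 443.70511378]
0.055 0.026 [468.87067909 165.70256266]
0.055 0.03 [469.48301769 143.9981947 ]
```

View pics/w8.png

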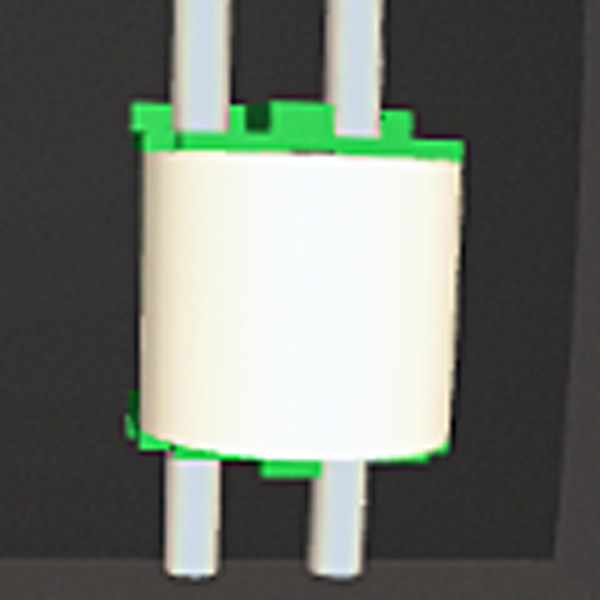

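Both guides sit flush at the roll's ends: the left inner edge is at row ~155 against a predicted 155–165, and the right plate's corners are at ~450.

```bash
python3 -c "
from h import *
print(job_done())"
```

```text
the job is handed in; nothing more can be done
None
```

I handed the job in at about 44 s with no verdict returned. The last picture shows the wide roll on the carrier rollers with both guides flush at its ends, centred as far as I could measure, and the hand clear.

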